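# Clamp the honey jar in the jar vice

### The arm

A 6-joint arm with a two-finger parallel gripper is mounted at the origin on a cart in front of the work surface, level with it; the furniture and walls round the work are solid. World frame = base frame: x ahead of the robot, y to its left, z up, the work surface at z = 0. Lengths are in mm, angles in rad, forces in N, time in s.
With the tool pointing down it reaches from about 350 to 975 mm from the base axis. Payload 7.1 kg.
Tool frame: the origin (TCP) lies at the very end of the fingers, on their centre line; the grasp point (between the pads) lies 19 mm behind it; z points along the fingers, y is the line along which they close (so a half turn about z gives the same grasp; the last joint's range is limited). The gripper opens to 88 mm and grips with 3 to 60 N. Pads are 20 mm wide; open, the fingers measure 115 mm over their backs; the gripper's body (75 mm by 178 mm) begins 61 mm behind the grasp point.
Start: joints at [1.196, 0.423, 1.63, -0, 1.089, -0.019], TCP at [217.681, 585.85, 222.675] pointing down, gripper open.
Joint ranges: [-3, 3], [-0.9, 2.11], [0.09, 2.58], [-1.31, 4.45], [0.11, 2.69], [-2.54, 2.54]. Speed limits (rad/s): [2.39, 2.39, 3.01, 3.14, 3.14, 3.14].

### API

Orientations are given as a rotation vector (axis times angle).
In Python, from workcell import * gives the robot as it stands.
- The arm moves only by the tool step_arm, never from a script. Its argument "deltas" is a list of rows, each a list of 3 entries, a list of its own where there are three numbers: the shift along the tool's x, y, z in units of 300 mm (1.0 is 300 mm), then the turn, a rotation vector about the tool's x, y, z in units of 1.5 rad (1.0 is 1.5 rad), then the gripper command: -1 is shut, 1 is fully open, values between are in proportion. In form: [[[dx, dy, dz], [rx, ry, rz], gripper], ...]. A call has 1 to 20 rows; each row is the pose to reach, as a shift and turn from the pose commanded when the call began, along the tool's axes at that moment; what a row does not reach only later rows make up. A row lasts 1/12 s, in which the tool goes at most 41.7 mm and 7.16 degrees, less where a joint would pass 70% of its speed; a pose out of reach is approached as far as the arm can. A call with a number of a shift or a turn outside -1 to 1 is refused whole. A call with a gripper value outside its range is refused whole. The fingers move at their own pace and stop on an object; the grip force is fixed at half the most. Time passes only in rows, so rows that repeat a pose let the fingers close. It gives the time, the measured TCP pose, the force, the opening and the grip force at its end, in the units of the state.
- get_obs(): the state, without advancing time (a new reading comes with each control period).
- get_image(name): name is "side" or "top"; returns a dict with "pixels" (480x640x3 uint8, red, green, blue), "fx", "fy", "cx", "cy" (pixels), "dist_coeffs" ([k1, k2, p1, p2, k3] as OpenCV has them; the pictures are not rectified), "T" (4x4, takes a point from camera to world coordinates). Camera axes: x right, y down, z forward; pixel columns grow to the right and rows downward; lengths in mm; the calibration is good to about 2 mm. A picture is of the moment at which its call begins. There is no depth.
- close_job(): hands the job in; it is judged then, once.
The state is a dict: "t": time; "qpos": joint angles; "qvel": joint speeds; "joint_torque": joint torques, N m; "ee_pos": TCP position; "orientation": TCP orientation; "ft_force": force on the tool from outside, world axes, zero at the start; "moment": the same for the moment, N m; "width": finger opening in mm; "grasp_force": force on a finger pad.
Only numpy, scipy, OpenCV 4.12 (cv2) and the standard library are available. Lean on these libraries where they do the work, as an engineer would, in place of code of your own. Each camera call takes 0.05 s, during which the arm holds its last target. There are 200 camera calls.

### The job

The jar vice on the worktop is to hold the honey jar, so that its lid can be unscrewed with one hand, but it is set too narrow: press the release button on top of the sliding jaw down and, keeping it down, push that jaw back along the bar as far as it goes. Then push the honey jar over the worktop into the open vice until it rests against the bar, and push the sliding jaw up until the jar is held snugly between both pads, standing upright. All of it is pressed and pushed with the fingertips or the outside of the fingers: do not take the jar between the fingers, lift it or tip it, and leave the other things on the worktop where they are.

Things in the scene. Friction and masses are not known exactly. Their poses are not given: they have to be found in the camera images.
- jar_vice: Jar vice, stuck to the worktop: level steel bar with fixed jaw, sliding jaw, end post. Origin: on the worktop (z 0) below the bar's centre line, in the plane of the fixed pad's face. x: across the bar, away from the robot; the jaws reach out to -x. y: along the bar from the fixed jaw to the end post, the way it opens. Bar 38 to 58 mm high, its near face at x = -8 mm; saw teeth under it, pitch 8 mm.
- fixed_pad (a point): Centre of the rubber pad face of the fixed jaw, 46 mm above the worktop. Both pads are 52 mm wide (x -68 to -16 mm in the vice's frame) and 36 mm high; the jaws behind them reach to x = -70 mm and are 67 mm high, the fixed head lies at y = -54 to 0 mm. A jar resting against the bar and this pad has its axis at x about -40, y about 32 mm in the vice's frame.
- end_post (a point): Top centre of the post at the open end of the bar: 61 mm high, 30 mm along the bar (y = 192 to 222 mm in the vice's frame), 32 mm across. Over bar and post keep above 62 mm. The suction feet below post and fixed head are round, 62 mm across, 16 mm high.
- sliding_jaw (a joint): Place of the sliding jaw on the bar = clear gap between the two pad faces in m: 0 closed, 0.12 fully back at its stop; starts at 0.016 to 0.05. Towards the fixed jaw the ratchet lets it move (about 5 N, clicking; the release bobs up to 4 mm at each tooth); the other way it is blocked unless the release is down. It stays where it is left (2 N friction; slips back one 8 mm tooth at most).
- release (a joint): Travel of the release button in m: 0 up, 0.008 fully down; at rest the pawl may sit on a tooth's slope and keep it up to 4 mm down. Sprung: 2.4 N to start, 4.8 N fully down; it comes up by itself. The ratchet is free beyond 0.0045.
- release_top (a point): Centre of the top of the release button: a ribbed black key on top of the sliding jaw's housing, 22 mm across the bar, 38 mm along it. Top 78 mm above the worktop when up, 70 mm when down; the housing round it is 68 mm high. Moves with jaw and button. In the vice's frame it lies at x = 0, y = gap + 35 mm.
- thumb_plate (a point): Centre of the outer face of the upright plate on the sliding jaw, next to the button on the side away from the fixed jaw; 83 mm above the worktop, at x = 0, y = gap + 67 mm in the vice's frame. The plate is 7 mm thick (inner face at gap + 60 mm), 44 mm wide, its top 104 mm high. Its inner face can be pushed to open the jaw while a finger presses the button, the outer face to close it.
- honey_jar: Honey jar, the squat round glass jar with a screw lid, 65 mm across, 95 mm high, 0.25 to 0.47 kg; loose, on the worktop on the near side of the vice. Origin: centre of its underside; z up.
- opener: Bottle opener with a black handle, 174 mm long, lying right of the jar. Not part of the job. Origin: centre of its underside.
- tin_beans: Tin, 58 mm across, 72 mm high, right of the vice. Not part of the job. Origin: centre of its underside.
- teaspoon: Teaspoon, 137 mm long, lying left of the jar. Not part of the job. Origin: centre of its underside.
- salt_shaker: Salt shaker, 44 mm across, 90 mm high, left of the teaspoon. Not part of the job. Origin: centre of its underside.
- mug_table: Striped mug, 86 mm across, 90 mm high, beyond the vice's end post. Not part of the job. Origin: centre of its underside.
- plate_table: Dinner plate, 200 mm across, 21 mm high, far left. Not part of the job. Origin: centre of its underside.
- pear_1: Pear, 57 mm across, 95 mm high, at the front left. Not part of the job. Origin: centre of its underside.

How it is judged:
By the outcome, as a careful person would: the job done as asked, in the order asked, and still so for the second after the job is handed in, with the robot touching nothing.
It also fails if it takes over 58 s, if anything falls off the work surface, if the arm or the gripper's body presses on something with over 40 N, if the wrist force passes 120 N, or if a joint passes its speed limit or range.

## Working session

There is one attempt and no reset: what is moved stays moved. The work goes in short steps, Python scripts to look and compute and a tool call to move; the robot and the scene stay as the last step left them, time stands still between calls to the robot, and variables do not carry over. Pictures are saved under pics/ and viewed, at most 10 in all, crops included, and the job is handed in when it is done.

Besides the shell and the picture viewer there is one more tool, called after "Emit:" as a command line: name --argument value ..., lists and objects as JSON in quotes. step_arm: Moves the arm, as the interface text tells. Its arguments: {"type":"object","properties":{"deltas":{"type":"array","items":{"type":"array"}}},"required":["deltas"]}

```bash
mkdir -p pics; ls; cat > h.py <<'E'
from workcell import *
import numpy as np, cv2
from scipy.spatial.transform import Rotation as R
def cam(n):
    im=get_image(n); return im
def K(im): return np.array([[im["fx"],0,im["cx"]],[0,im["fy"],im["cy"]],[0,0,1.]])
def save(im,f,crop=None,s=1):
    p=im["pixels"][:,:,::-1]
    if crop: x0,y0,x1,y1=crop; p=p[y0:y1,x0:x1]
    cv2.imwrite(f,cv2.resize(np.ascontiguousarray(p),None,fx=s,fy=s,interpolation=cv2.INTER_CUBIC))
def ray(im,uv):
    p=cv2.undistortPoints(np.array([[uv]],float),K(im),np.array(im["dist_coeffs"],float))[0,0]
    T=np.array(im["T"]); return T[:3,3],T[:3,:3]@np.array([p[0],p[1],1.])
def atz(im,uv,z):
    o,d=ray(im,uv); return o+d*(z-o[2])/d[2]
def proj(im,P):
    T=np.linalg.inv(np.array(im["T"])); r=cv2.Rodrigues(T[:3,:3])[0]
    return cv2.projectPoints(np.array(P,float).reshape(-1,1,3),r,T[:3,3],K(im),np.array(im["dist_coeffs"],float))[0][:,0]
E
python3 - <<'E'
from h import *
import pickle
for n in("top","side"):
    im=cam(n); pickle.dump(im,open(n+"0.pkl","wb")); save(im,f"pics/{n}0.png",None,1.25); print(n,np.round(im["T"],2).tolist(),im["fx"])
print(get_obs())
E
```

```text
pics
top [[-0.02, -1.0, 0.08, 400.78], [-1.0, 0.02, 0.03, 206.45], [-0.03, -0.08, -1.0, 1235.37], [0.0, 0.0, 0.0, 1.0]] 445.50517844046607
side [[0.99, -0.08, 0.15, 367.06], [-0.17, -0.43, 0.89, -644.72], [-0.01, -0.9, -0.44, 504.17], [0.0, 0.0, 0.0, 1.0]] 458.26761659453814
{'t': 0.1, 'qpos': array([ 1.19598371e+00,  4.23755345e-01,  1.63062152e+00,  2.43795788e-05,
        1.08859628e+00, -1.89969940e-02]), 'qvel': array([-0.00050807, -0.00329199, -0.00019129,  0.0002408 ,  0.00090148,
        0.00038724]), 'joint_torque': array([ 1.27166699e-03, -5.45617640e+01, -2.74325502e+01,  6.46108529e-02,
        1.88563275e-02, -6.68428726e-06]), 'ee_pos': array([217.50327288, 585.3896303 , 221.98197807]), 'orientation': array([-5.55935982e-01, -3.09171558e+00,  2.11973394e-03]), 'ft_force': array([-0.62658105, -0.0800975 ,  0.13278016]), 'moment': array([-4.89925722e-02,  4.35247653e-02,  8.03461821e-05]), 'grasp_force': 0.0, 'width': 87.96179119827889}
```

View pics/top0.png

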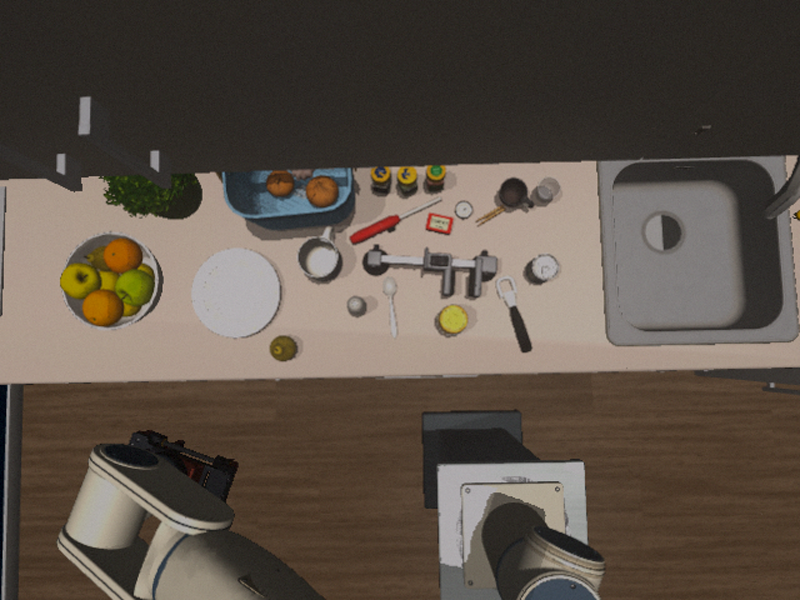

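View pics/side0.png

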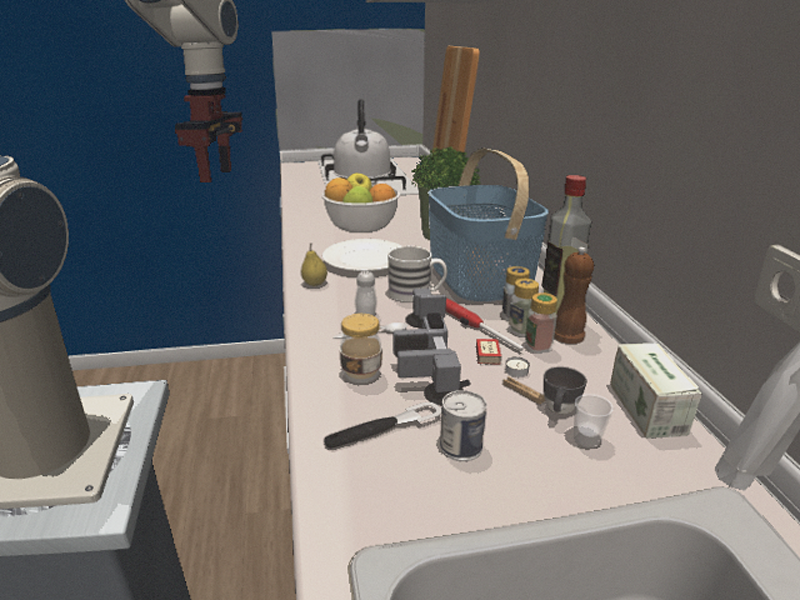

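The top view (x up, y left) shows the vice with its bar from (375,255) to (490,265), the sliding jaw at about (440,262), the fixed jaw at about (482,270) and the yellow-lid jar at (453,320). I need enlarged crops for accurate positions.

```bash
python3 - <<'E'
from h import *
import pickle
im=pickle.load(open("top0.pkl","rb")); save(im,"pics/topc.png",(270,180,460,290),4.2)
im=pickle.load(open("side0.pkl","rb")); save(im,"pics/sidec.png",(250,210,410,330),5)
E
```

```text
(no output)
```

View pics/topc.png

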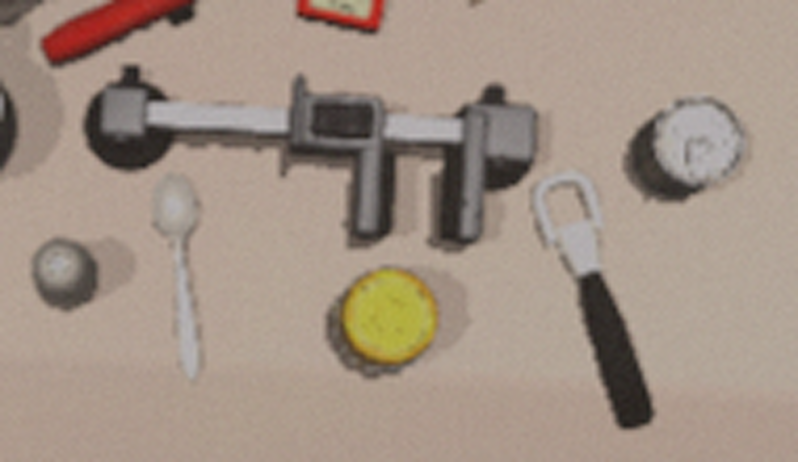

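View pics/sidec.png

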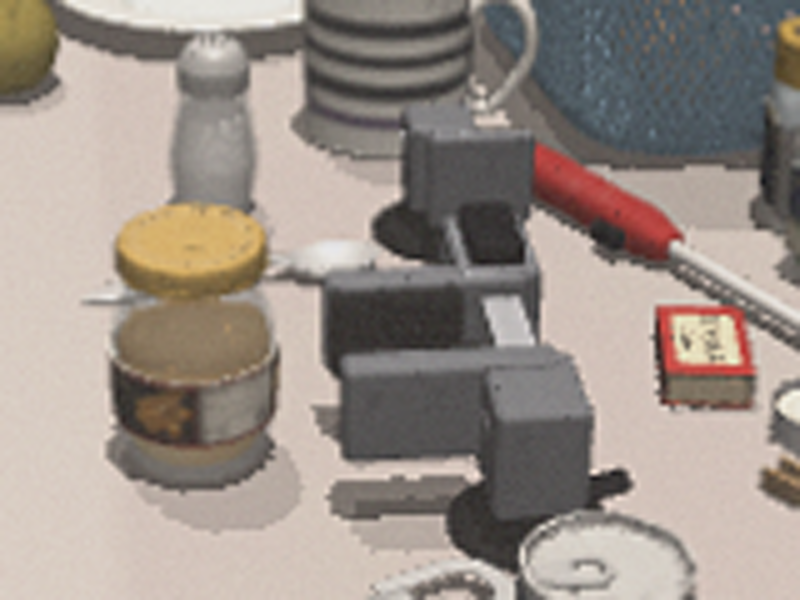

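Crop pixels in the top view: post top centre (126,110), button (341,119), jaw tips at about (370,236) and (471,241), fixed head's right edge x≈537, jar lid centre (390,316). The side crop has the lid centre at about (192,245).

```bash
python3 - <<'E'
from h import *
import pickle
im=pickle.load(open("top0.pkl","rb")); si=pickle.load(open("side0.pkl","rb"))
def t(u,v,z): return atz(im,(270+u/4.2-.5+.5/4.2,180+v/4.2-.5+.5/4.2),z)
def s(u,v,z): return atz(si,(250+u/5-.4,210+v/5-.4),z)
for n,u,v,z in [("post",126,110,61),("postL",104,110,61),("postR",147,110,61),("button",341,119,77),("headRT",538,107,67),("headRB",535,160,67),("headL",463,107,67),("sjtip",370,236,67),("fjtipL",460,242,67),("fjtipR",482,242,67),("padtop",452,165,64),("sjpadface",392,200,64),("lid",390,316,95),("plate out",291,110,104),("plate in",303,110,104)]:
    print(n,t(u,v,z).round(1))
for n,u,v,z in [("lid",192,240,95),("headT",592,380,67),("headT2",490,400,67),("armtipfixed",342,365,67),("sjtip",325,282,67),("postTL",405,130,61),("postTR",530,135,61)]:
    print(n,s(u,v,z).round(1))
E
```

```text
post [599.3 283.   61. ]
postL [599.7 297.   61. ]
postR [599.  269.7  61. ]
button [587.3 147.7  77. ]
headRT [593.2  23.4  67. ]
headRB [559.7  26.5  67. ]
headL [594.4  70.4  67. ]
sjtip [514.4 131.2  67. ]
fjtipL [509.2  75.2  67. ]
fjtipR [508.9  61.5  67. ]
padtop [558.3  78.2  64. ]
sjpadface [537.1 116.5  64. ]
lid [462.5 122.3  95. ]
plate out [589.3 179.4 104. ]
plate in [589.1 172.1 104. ]
lid [460.3 119.2  95. ]
headT [595.4  38.1  67. ]
headT2 [555.5  31.5  67. ]
armtipfixed [508.   64.7  67. ]
sjtip [513.4 127.5  67. ]
postTL [577.1 270.5  61. ]
postTR [631.4 255.3  61. ]
```

```bash
cat >> h.py <<'E'
A=0.085; O=np.array([581.7,76.8,0]); vx=np.array([np.cos(A),-np.sin(A),0]); vy=np.array([np.sin(A),np.cos(A),0])
def l2w(x,y,z): return O+x*vx+y*vy+np.array([0,0,z])
def w2l(p): p=np.array(p)-O; return np.array([p@vx,p@vy,p[2]])
E
python3 - <<'E'
from h import *
o=get_obs(); R0=R.from_rotvec(o["orientation"]).as_matrix(); p=np.array([217.68,585.85,222.67])
Rg=np.c_[-vx,vy,[0,0,-1]]
print("turn",R.from_matrix(R0.T@Rg).as_rotvec()/1.5)
for L in [(0,79.5,180),(0,79.5,110)]: print(L,R0.T@(l2w(*L)-p)/300)
E
```

```text
turn [-9.09941915e-04 -1.56239248e-04 -1.80551265e-01]
(0, 79.5, 180) [-1.65762131 -0.91229687  0.14341304]
(0, 79.5, 110) [-1.65763246 -0.91197491  0.37674615]
```

Emit:
step_arm --deltas '[[[-0.13,-0.07,0.0],[0,0,-0.04],-1],[[-0.25,-0.14,0.0],[0,0,-0.08],-1],[[-0.38,-0.21,0.02],[0,0,-0.12],-1],[[-0.5,-0.28,0.04],[0,0,-0.15],-1],[[-0.63,-0.35,0.06],[0,0,-0.1805],-1],[[-0.75,-0.42,0.07],[0,0,-0.1805],-1],[[-0.87,-0.48,0.07],[0,0,-0.1805],-1],[[-0.96,-0.53,0.07],[0,0,-0.1805],-1],[[-0.96,-0.53,0.07],[0,0,-0.1805],-1],[[-0.96,-0.53,0.07],[0,0,-0.1805],-1]]'

```text
t: 0.93
ee_pos: [433.2, 334.9, 201.4]
orientation: [-0.14, -3.138, 0.0]
ft_force: [-0.6, 0.5, 0.1]
width: 24.9
grasp_force: 0.0
```

```bash
cat > st.py <<'E'
from h import *
o=get_obs(); Rm=R.from_rotvec(o["orientation"]).as_matrix()
print("t",round(o["t"],2),"L",w2l(o["ee_pos"]).round(1),"F local",np.round([o["ft_force"]@vx,o["ft_force"]@vy,o["ft_force"][2]],1),"w",round(o["width"],1),"rotv err",R.from_matrix(Rm.T@np.c_[-vx,vy,[0,0,-1]]).as_rotvec().round(4))
E
python3 st.py
```

```text
t 0.93 L [-169.9  244.6  201.4] F local [-0.6  0.5  0.1] w 24.9 rotv err [-0.0003 -0.0005 -0.0041]
```

Emit:
step_arm --deltas '[[[-0.09,-0.09,0.0],[0,0,0],-1],[[-0.19,-0.18,0.02],[0,0,0],-1],[[-0.28,-0.275,0.05],[0,0,0],-1],[[-0.38,-0.37,0.1],[0,0,0],-1],[[-0.47,-0.46,0.17],[0,0,0],-1],[[-0.566,-0.557,0.25],[0,0,0],-1],[[-0.566,-0.557,0.305],[0,0,0],-1],[[-0.566,-0.557,0.305],[0,0,0],-1],[[-0.566,-0.557,0.305],[0,0,0],-1]]'

```text
t: 1.68
ee_pos: [585.8, 156.4, 108.9]
orientation: [-0.133, -3.135, 0.001]
ft_force: [-0.0, 0.9, -0.1]
width: 0.7
grasp_force: 0.0
```

```bash
python3 st.py; python3 - <<'E'
from h import *
im=cam("side"); save(im,"pics/s1.png",(230,150,430,300),4)
E
```

```text
t 1.68 L [ -2.7  79.7 108.9] F local [-0.1  0.9 -0.1] w 0.7 rotv err [-0.0007 -0.0034  0.    ]
```

View pics/s1.png

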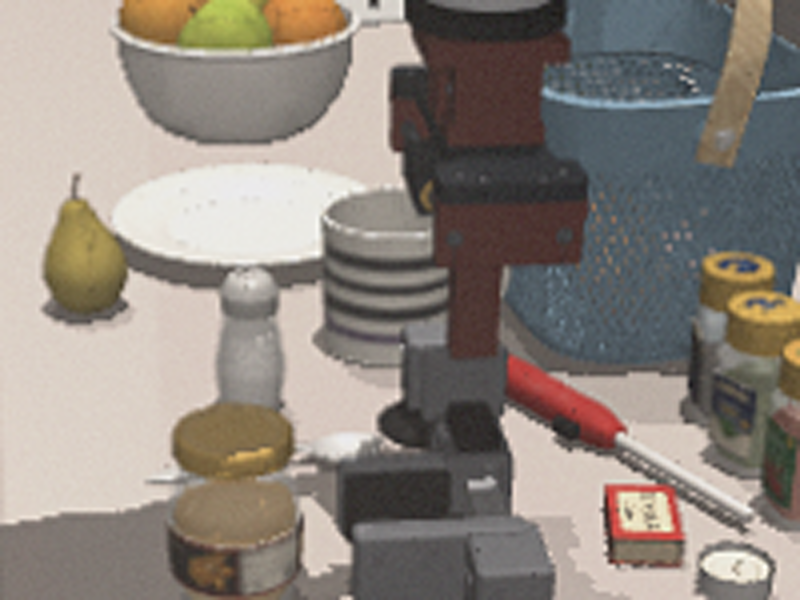

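Emit:
step_arm --deltas '[[[-0.008,0,0.04],[0,0,0],-1],[[-0.008,0,0.08],[0,0,0],-1],[[-0.008,0,0.11],[0,0,0],-1],[[-0.008,0,0.131],[0,0,0],-1],[[-0.008,0,0.131],[0,0,0],-1]]'

```text
t: 2.15
ee_pos: [589.4, 155.9, 70.4]
orientation: [-0.132, -3.138, 0.0]
ft_force: [-0.7, 0.1, 4.3]
width: 0.3
grasp_force: 2.2
```

```bash
python3 st.py
```

```text
t 2.15 L [ 1.  79.5 70.4] F local [-0.7  0.   4.3] w 0.3 rotv err [-0.0001 -0.0005  0.0007]
```

Emit:
step_arm --deltas '[[[0,0.02,0.001],[0,0,0],-1],[[0,0.045,0.001],[0,0,0],-1],[[0,0.07,0.001],[0,0,0],-1],[[0,0.095,0.001],[0,0,0],-1],[[0,0.12,0.001],[0,0,0],-1],[[0,0.145,0.001],[0,0,0],-1],[[0,0.17,0.001],[0,0,0],-1],[[0,0.195,0.001],[0,0,0],-1],[[0,0.22,0.001],[0,0,0],-1],[[0,0.24,0.001],[0,0,0],-1],[[0,0.26,0.001],[0,0,0],-1],[[0,0.27,0.001],[0,0,0],-1],[[0,0.27,0.001],[0,0,0],-1]]'

```text
t: 3.23
ee_pos: [596.4, 237.1, 70.5]
orientation: [-0.133, -3.139, -0.001]
ft_force: [-3.2, 2.4, 4.3]
width: 0.7
grasp_force: 2.2
```

```bash
python3 st.py
```

```text
t 3.23 L [  1.1 161.   70.5] F local [-3.4  2.1  4.3] w 0.7 rotv err [ 0.0007 -0.0001  0.0003]
```

```bash
python3 - <<'E'
from h import *
im=cam("side"); a=im["pixels"][200:330,230:390]
cv2.imwrite("pics/s2.png",cv2.resize(np.ascontiguousarray(a[:,:,::-1]),None,fx=4.5,fy=4.5,interpolation=cv2.INTER_CUBIC))
for g in (40,80,120): print(g,((proj(im,[l2w(-70,g,67)])[0]-[230,200])*4.5).round())
E
python3 st.py
```

```text
40 [387. 302.]
80 [378. 259.]
120 [370. 219.]
t 3.28 L [  1.1 160.9  70.6] F local [-3.1  2.   4.9] w 0.2 rotv err [ 0.001  0.    -0.   ]
```

View pics/s2.png

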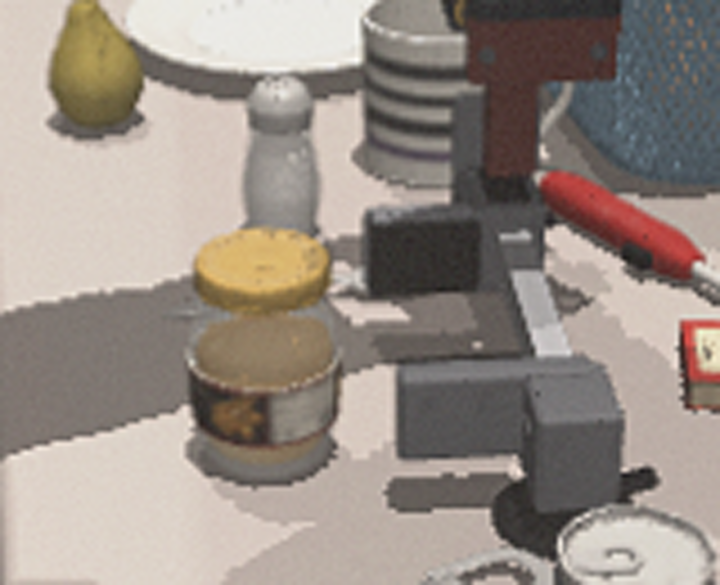

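The jaw has moved back with the tool, with its tip at about (368,213), so the gap is close to 120 mm. I'll press on a little further to reach the stop.

Emit:
step_arm --deltas '[[[0,0.01,0.001],[0,0,0],-1],[[0,0.02,0.001],[0,0,0],-1],[[0,0.03,0.001],[0,0,0],-1],[[0,0.03,0.001],[0,0,0],-1]]'

```text
t: 3.62
ee_pos: [597.6, 245.1, 70.4]
orientation: [0.134, 3.138, -0.0]
ft_force: [-1.6, -1.0, 4.0]
width: 0.4
grasp_force: 2.2
```

```bash
python3 st.py
```

```text
t 3.62 L [  1.6 169.   70.4] F local [-1.5 -1.1  4. ] w 0.4 rotv err [-0.0001  0.0006 -0.    ]
```

Emit:
step_arm --deltas '[[[0,0.01,0.001],[0,0,0],-1],[[0,0.02,0.001],[0,0,0],-1],[[0,0.02,0.001],[0,0,0],-1]]'

```text
t: 3.87
ee_pos: [597.6, 246.2, 70.1]
orientation: [-0.132, -3.137, 0.011]
ft_force: [-1.6, -24.8, 12.1]
width: 0.7
grasp_force: 14.5
```

```bash
python3 st.py
```

```text
t 3.87 L [  1.5 170.2  70.1] F local [  0.5 -24.8  12.1] w 0.7 rotv err [-0.0073 -0.0013  0.001 ]
```

Emit:
step_arm --deltas '[[[0,-0.015,-0.02],[0,0,0],-1],[[0,-0.02,-0.1],[0,0,0],-1],[[0.0,-0.03,-0.22],[0,0,0],-0.41],[[0.11,-0.09,-0.24],[0,0,0],-0.41],[[0.22,-0.17,-0.24],[0,0,0],-0.41],[[0.33,-0.25,-0.24],[0,0,0],-0.41],[[0.43,-0.33,-0.24],[0,0,0],-0.41],[[0.53,-0.41,-0.24],[0,0,0],-0.41],[[0.635,-0.463,-0.24],[0,0,0],-0.41],[[0.635,-0.463,-0.14],[0,0,0],-0.41],[[0.635,-0.463,-0.14],[0,0,0],-0.41],[[0.635,-0.463,-0.14],[0,0,0],-0.41]]'

```text
t: 4.87
ee_pos: [396.3, 128.8, 111.7]
orientation: [-0.134, -3.138, 0.0]
ft_force: [-0.9, 0.4, 0.6]
width: 25.8
grasp_force: 0.0
```

```bash
python3 - <<'E'
from h import *
im=cam("top"); save(im,"pics/t3.png",(270,170,460,310),4.2)
E
python3 st.py
```

```text
t 4.92 L [-188.2   36.6  112.2] F local [-0.1 -0.6  0.4] w 26.2 rotv err [ 0.0003  0.0003 -0.0002]
```

View pics/t3.png

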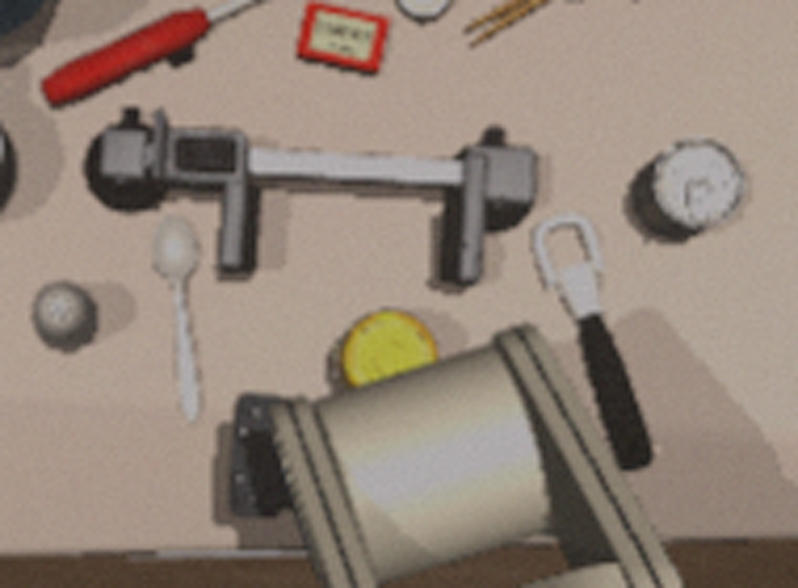

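The jaw is fully back at the post (tip at about (237,272)), and the jar (390,352) and the other things have not moved. I'll lower the fingers on the near side of the jar and start pushing.

Emit:
step_arm --deltas '[[[0,0,0.09],[0,0,0],-0.41],[[0,0,0.19],[0,0,0],-0.41],[[0,0,0.27],[0,0,0],-0.41],[[-0.03,0,0.27],[0,0,0],-0.41],[[-0.06,0,0.27],[0,0,0],-0.41],[[-0.08,0,0.27],[0,0,0],-0.41],[[-0.1,0.0,0.27],[0,0,0],-0.41],[[-0.12,0.005,0.27],[0,0,0],-0.41],[[-0.14,0.01,0.27],[0,0,0],-0.41],[[-0.14,0.01,0.27],[0,0,0],-0.41]]'

```text
t: 5.75
ee_pos: [440.4, 128.6, 31.9]
orientation: [0.134, 3.136, 0.001]
ft_force: [-0.9, -0.2, 0.6]
width: 26.0
grasp_force: 0.7
```

```bash
python3 - <<'E'
from h import *
im=cam("side"); save(im,"pics/s4.png",(230,190,400,330),4.2)
for y in (32.5,40): print(((proj(im,[l2w(-146+42,y,95),l2w(-146+42,y,0)])-[230,190])*4.2).round())
E
python3 st.py
```

```text
[[289. 281.]
 [291. 458.]]
[[288. 274.]
 [290. 449.]]
t 5.8 L [-145.9   39.4   31.6] F local [ 0.1 -0.5 -0.9] w 25.8 rotv err [ 0.0008  0.0022 -0.0002]
```

View pics/s4.png

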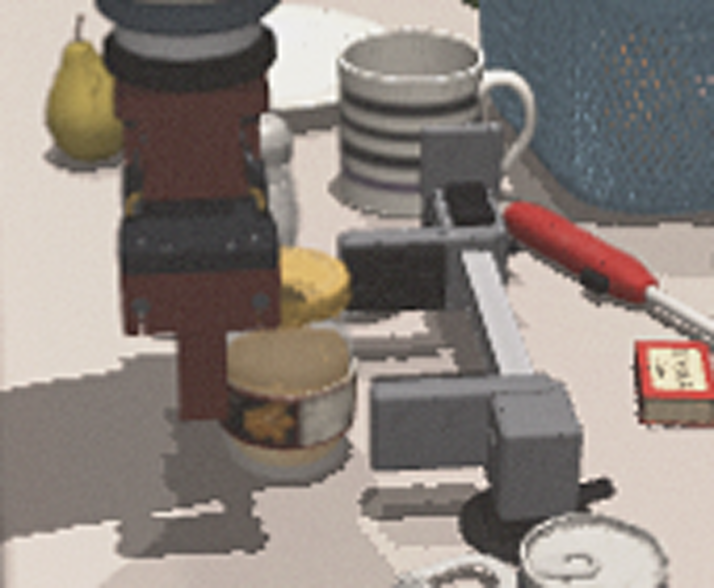

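Emit:
step_arm --deltas '[[[-0.015,0.01,0],[0,0,0],-0.41],[[-0.03,0.02,0],[0,0,0],-0.41],[[-0.045,0.022,0],[0,0,0],-0.41],[[-0.06,0.025,0],[0,0,0],-0.41],[[-0.075,0.025,0],[0,0,0],-0.41],[[-0.09,0.025,0],[0,0,0],-0.41],[[-0.1,0.025,0],[0,0,0],-0.41],[[-0.1,0.025,0],[0,0,0],-0.41]]'

```text
t: 6.47
ee_pos: [469.8, 133.2, 31.0]
orientation: [0.134, 3.138, 0.0]
ft_force: [-0.9, 0.2, -0.2]
width: 25.4
grasp_force: 0.9
```

```bash
python3 - <<'E'
from h import *
im=cam("side"); save(im,"pics/s5.png",(230,190,400,330),4.2)
for y in (32.5,40,48): print(((proj(im,[l2w(-116+42,y,95),l2w(-116+42,y,0)])-[230,190])*4.2).round())
E
python3 st.py
```

```text
[[355. 278.]
 [354. 455.]]
[[353. 271.]
 [352. 446.]]
[[351. 263.]
 [351. 437.]]
t 6.52 L [-116.5   46.7   31. ] F local [-0.7  0.9 -0.7] w 26.0 rotv err [ 0.0004  0.0011 -0.0002]
```

View pics/s5.png

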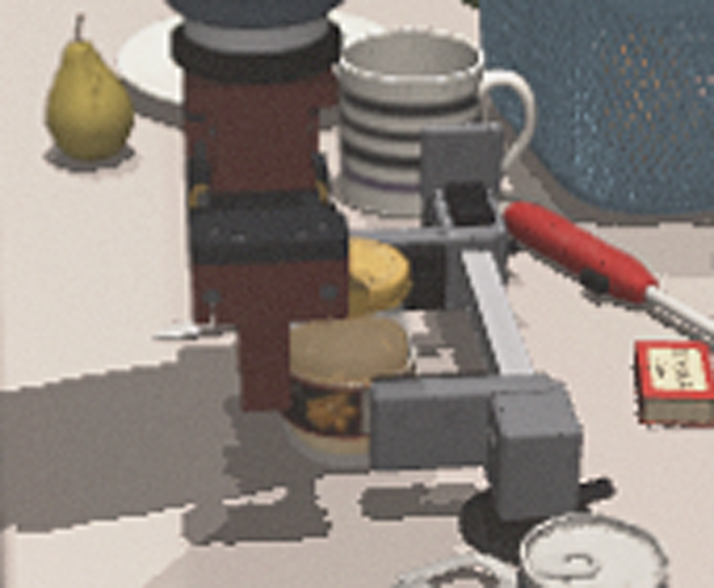

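The jar is entering the vice and clear of the fixed pad (lid around (365,275), right edge 410), and the contact force is low. I'll go on straight in to the bar.

Emit:
step_arm --deltas '[[[-0.015,0,0],[0,0,0],-0.41],[[-0.03,0,0],[0,0,0],-0.41],[[-0.045,0,0],[0,0,0],-0.41],[[-0.06,0,0],[0,0,0],-0.41],[[-0.075,0,0],[0,0,0],-0.41],[[-0.09,0,0],[0,0,0],-0.41],[[-0.1,0,0],[0,0,0],-0.41],[[-0.1,0,0],[0,0,0],-0.41]]'

```text
t: 7.18
ee_pos: [499.8, 130.6, 31.0]
orientation: [0.134, 3.138, 0.0]
ft_force: [-1.9, 0.6, -0.4]
width: 25.9
grasp_force: 0.9
```

```bash
python3 st.py
```

```text
t 7.18 L [-86.2  46.6  31. ] F local [-2.   0.5 -0.4] w 25.9 rotv err [ 0.0003  0.0011 -0.0003]
```

Emit:
step_arm --deltas '[[[-0.006,0,0],[0,0,0],-0.41],[[-0.012,0,0],[0,0,0],-0.41],[[-0.018,0,0],[0,0,0],-0.41],[[-0.018,0,0],[0,0,0],-0.41]]'

```text
t: 7.52
ee_pos: [504.4, 130.1, 31.0]
orientation: [0.134, 3.139, 0.0]
ft_force: [-2.0, 0.8, 0.6]
width: 25.9
grasp_force: 1.5
```

```bash
python3 st.py
```

```text
t 7.52 L [-81.6  46.6  31. ] F local [-2.1  0.7  0.6] w 25.9 rotv err [ 0.      0.0002 -0.0001]
```

Emit:
step_arm --deltas '[[[-0.005,0,0],[0,0,0],-0.41],[[-0.01,0,0],[0,0,0],-0.41],[[-0.01,0,0],[0,0,0],-0.41]]'

```text
t: 7.77
ee_pos: [504.8, 129.8, 30.6]
orientation: [-0.133, -3.134, 0.001]
ft_force: [-9.3, 1.9, 4.9]
width: 26.1
grasp_force: 4.8
```

```bash
python3 st.py; python3 - <<'E'
from h import *
im=cam("top"); save(im,"pics/t6.png",(270,170,460,310),4.2)
P=[l2w(-40,46,95),l2w(-40,32,95)]
print(((proj(im,P)-[270,170])*4.2).round())
E
```

```text
t 7.77 L [-81.1  46.3  30.6] F local [-9.4  1.1  4.9] w 26.1 rotv err [-0.001  -0.0047 -0.    ]
[[378. 221.]
 [401. 222.]]
```

View pics/t6.png

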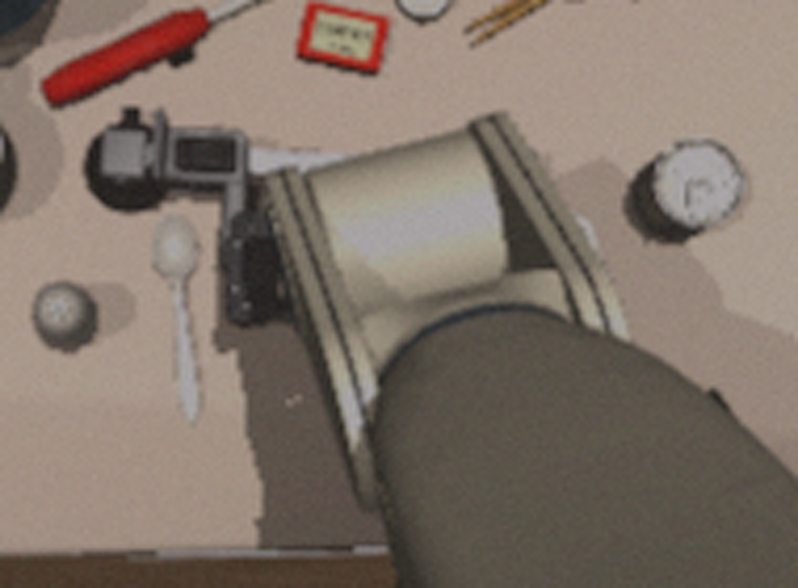

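The picture shows only the arm over the vice; the wrist hides the jar. The reaction of 9 N at x = -81 means the jar rests on the bar. That was my tenth picture, so from here I go by force and numbers. Next I nudge the jar sideways towards the fixed pad.

Emit:
step_arm --deltas '[[[0.003,-0.01,0],[0,0,0],-0.41],[[0.003,-0.02,0],[0,0,0],-0.41],[[0.003,-0.03,0],[0,0,0],-0.41],[[0.003,-0.035,0],[0,0,0],-0.41],[[0.003,-0.035,0],[0,0,0],-0.41]]'

```text
t: 8.23
ee_pos: [502.2, 119.7, 30.6]
orientation: [-0.133, -3.133, 0.001]
ft_force: [-11.9, 6.5, 7.6]
width: 26.0
grasp_force: 6.2
```

```bash
python3 st.py
```

```text
t 8.23 L [-82.8  36.   30.6] F local [-12.4   5.4   7.6] w 26.0 rotv err [-0.0006 -0.0056  0.    ]
```

Emit:
step_arm --deltas '[[[0.02,0,0],[0,0,0],-0.41],[[0.08,0,0],[0,0,0],-0.41],[[0.2,0,0],[0,0,0],-0.41],[[0.32,0,-0.1],[0,0,0],-0.41],[[0.36,0,-0.22],[0,0,0],-1],[[0.36,0,-0.3],[0,0,0],-1],[[0.36,0,-0.3],[0,0,0],-1]]'

```text
t: 8.82
ee_pos: [400.3, 129.7, 125.1]
orientation: [0.132, 3.13, 0.004]
ft_force: [2.5, 0.2, -0.1]
width: 9.4
grasp_force: 0.0
```

```bash
cat > lid.py <<'E'
from h import *
def lid(n,box,f=None):
    im=cam(n); a=cv2.cvtColor(im["pixels"],cv2.COLOR_RGB2HSV)
    m=((a[:,:,0]>15)&(a[:,:,0]<40)&(a[:,:,1]>120)&(a[:,:,2]>90)).astype(np.uint8)
    k=np.zeros_like(m); x0,y0,x1,y1=box; k[y0:y1,x0:x1]=1; m*=k
    c,l,s,ce=cv2.connectedComponentsWithStats(m); i=1+s[1:,4].argmax()
    return im,s[i],ce[i]
im,s,c=lid("top",(310,185,410,290)); print("top",s,c.round(1),w2l(atz(im,c,95)).round(1))
im,s,c=lid("side",(250,210,360,330)); print("side",s,c.round(1),w2l(atz(im,c,89)).round(1))
import sys; 
E
python3 lid.py; python3 st.py
```

```text
top [350 213  23  22 402] [361.  223.2] [-41.4  43.4  95. ]
side [316 250  29  16 160] [331.4 259.9] [-42.1  26.1  89. ]
t 8.92 L [-186.    36.7  122.1] F local [-0.1 -0.8 -0.8] w 2.1 rotv err [0.0018 0.005  0.0003]
```

Emit:
step_arm --deltas '[[[0,0,-0.08],[0,0,0],-1],[[-0.06,0.09,-0.1],[0,0,0],-1],[[-0.15,0.18,-0.1],[0,0,0],-1],[[-0.24,0.28,-0.1],[0,0,0],-1],[[-0.33,0.37,-0.1],[0,0,0],-1],[[-0.42,0.46,-0.1],[0,0,0],-1],[[-0.52,0.55,-0.1],[0,0,0],-1],[[-0.62,0.61,-0.1],[0,0,0],-1],[[-0.62,0.61,0.0],[0,0,0],-1],[[-0.62,0.61,0.1],[0,0,0],-1],[[-0.62,0.61,0.15],[0,0,0],-1],[[-0.62,0.61,0.15],[0,0,0],-1],[[-0.62,0.61,0.15],[0,0,0],-1]]'

```text
t: 10.0
ee_pos: [597.8, 294.6, 74.3]
orientation: [-0.134, -3.136, 0.002]
ft_force: [-0.2, 0.1, -0.2]
width: 0.4
grasp_force: 0.0
```

```bash
python3 st.py;python3 lid.py
```

```text
t 10.0 L [ -2.5 218.4  74.3] F local [-0.2  0.1 -0.2] w 0.4 rotv err [-0.0016 -0.0027 -0.0003]
top [350 213  23  22 376] [361.5 222.6] [-39.7  42.3  95. ]
side [316 249  29  17 175] [331.8 260.1] [-41.5  25.5  89. ]
```

Emit:
step_arm --deltas '[[[-0.007,-0.03,0],[0,0,0],-1],[[-0.007,-0.055,0],[0,0,0],-1],[[-0.007,-0.08,0],[0,0,0],-1],[[-0.007,-0.1,0],[0,0,0],-1],[[-0.007,-0.12,0],[0,0,0],-1],[[-0.007,-0.14,0],[0,0,0],-1],[[-0.007,-0.16,0],[0,0,0],-1],[[-0.007,-0.18,0],[0,0,0],-1],[[-0.007,-0.195,0],[0,0,0],-1],[[-0.007,-0.2,0],[0,0,0],-1],[[-0.007,-0.2,0],[0,0,0],-1]]'

```text
t: 11.02
ee_pos: [596.3, 234.9, 77.0]
orientation: [0.134, 3.137, 0.001]
ft_force: [0.6, 1.5, 1.1]
width: 0.4
grasp_force: 0.9
```

```bash
python3 st.py;python3 lid.py
```

```text
t 11.02 L [  1.1 158.8  77. ] F local [0.5 1.6 1.1] w 0.4 rotv err [ 0.001   0.0019 -0.0006]Traceback (most recent call last):
  File "lid.py", line 8, in <module>
    im,s,c=lid("top",(310,185,410,290)); print("top",s,c.round(1),w2l(atz(im,c,95)).round(1))
           ~~~^^^^^^^^^^^^^^^^^^^^^^^^^
  File "lid.py", line 6, in lid
    c,l,s,ce=cv2.connectedComponentsWithStats(m); i=1+s[1:,4].argmax()
                                                      ~~~~~~~~~~~~~~^^
ValueError: attempt to get argmax of an empty sequence
```

Emit:
step_arm --deltas '[[[0,-0.01,0],[0,0,0],-1],[[0,-0.02,0],[0,0,0],-1],[[0,-0.03,0],[0,0,0],-1],[[0,-0.03,0],[0,0,0],-1]]'

```text
t: 11.4
ee_pos: [595.3, 226.4, 76.5]
orientation: [0.134, 3.137, 0.001]
ft_force: [1.8, 2.8, 3.8]
width: 0.6
grasp_force: 1.9
```

```bash
python3 st.py
```

```text
t 11.4 L [  0.9 150.2  76.5] F local [1.5 3.  3.8] w 0.6 rotv err [ 0.0008  0.0013 -0.0001]
```

Emit:
step_arm --deltas '[[[0,-0.006,0],[0,0,0],-1],[[0,-0.012,0],[0,0,0],-1],[[0,-0.012,0],[0,0,0],-1]]'

```text
t: 11.65
ee_pos: [595.2, 224.0, 76.6]
orientation: [0.134, 3.137, 0.003]
ft_force: [1.4, 8.9, 3.5]
width: 0.5
grasp_force: 4.5
```

```bash
python3 st.py
```

```text
t 11.65 L [  1.  147.8  76.6] F local [0.7 9.  3.5] w 0.5 rotv err [ 0.0023  0.0017 -0.0003]
```

Emit:
step_arm --deltas '[[[0,-0.006,0],[0,0,0],-1],[[0,-0.012,0],[0,0,0],-1],[[0,-0.012,0],[0,0,0],-1]]'

```text
t: 11.9
ee_pos: [594.9, 220.5, 76.6]
orientation: [0.134, 3.137, 0.003]
ft_force: [0.1, 9.1, 3.8]
width: 0.8
grasp_force: 4.6
```

```bash
python3 st.py
```

```text
t 11.9 L [  1.  144.3  76.6] F local [-0.7  9.1  3.8] w 0.8 rotv err [ 0.0023  0.0018 -0.0001]
```

Emit:
step_arm --deltas '[[[0,-0.006,0],[0,0,0],-1],[[0,-0.012,0],[0,0,0],-1],[[0,-0.018,0],[0,0,0],-1],[[0,-0.018,0],[0,0,0],-1]]'

```text
t: 12.23
ee_pos: [594.6, 215.8, 76.6]
orientation: [0.134, 3.137, 0.005]
ft_force: [1.1, 12.7, 2.2]
width: 0.4
grasp_force: 6.3
```

```bash
python3 st.py
```

```text
t 12.23 L [  1.  139.6  76.6] F local [ 0.  12.8  2.2] w 0.4 rotv err [ 0.0035  0.002  -0.0006]
```

```bash
sed -i 's/^im,s,c=lid("top"/if 0: im,s,c=lid("top"/' lid.py; python3 lid.py; python3 - <<'E'
from h import *
im=cam("side")
a=cv2.cvtColor(im["pixels"],cv2.COLOR_RGB2HSV)
x0,y0,x1,y1=295,235,365,285
m=(a[:,:,0]>12)&(a[:,:,0]<42)&(a[:,:,1]>90)&(a[:,:,2]>60)
for r in range(y0,y1): print(r,"".join("#" if v else "." for v in m[r,x0:x1]))
print(proj(im,[l2w(-40,34,95),l2w(-40,34,80),l2w(-40,42,95),l2w(-60,34,95)]).round(1))
E
```

```text
side [317 251  29  18 177] [333.2 262.4] [-40.1  16.1  89. ]
235 ......................................................................
236 ......................................................................
237 ......................................................................
238 ......................................................................
239 ......................................................................
240 ......................................................................
241 ......................................................................
242 ......................................................................
243 ......................................................................
244 ......................................................................
245 ......................................................................
246 ......................................................................
247 ......................................................................
248 ............................................................
[... 2071 characters left out ...]
.......................................
277 ......................#..........................#....................
278 ......................................................................
279 ......................................................................
280 ......................................................................
281 ......................................................................
282 ......................................................................
283 ......................................................................
284 ......................................................................
[[332.  255.2]
 [331.8 262. ]
 [331.5 253.2]
 [321.6 255.6]]
```

The lid is now centred at about column 331.6, which puts it at x ≈ -40, y ≈ 32, so the jar is upright at bar and fixed pad. I'll press until snug.

Emit:
step_arm --deltas '[[[0,-0.005,0],[0,0,0],-1],[[0,-0.01,0],[0,0,0],-1],[[0,-0.01,0],[0,0,0],-1]]'

```text
t: 12.58
ee_pos: [594.6, 215.4, 76.7]
orientation: [0.135, 3.135, 0.011]
ft_force: [1.4, 23.7, -0.5]
width: 0.3
grasp_force: 12.0
```

```bash
python3 st.py
```

```text
t 12.58 L [  1.1 139.2  76.7] F local [-0.6 23.7 -0.5] w 0.3 rotv err [ 0.007   0.0029 -0.0011]
```

Emit:
step_arm --deltas '[[[0,-0.005,0],[0,0,0],-1],[[0,-0.01,0],[0,0,0],-1],[[0,-0.01,0],[0,0,0],-1]]'

```text
t: 12.83
ee_pos: [594.7, 215.0, 76.8]
orientation: [0.136, 3.134, 0.017]
ft_force: [1.4, 36.0, -3.3]
width: 0.8
grasp_force: 18.1
```

```bash
python3 st.py
```

```text
t 12.83 L [  1.2 138.8  76.8] F local [-1.7 36.  -3.3] w 0.8 rotv err [ 0.0107  0.0039 -0.0014]
```

Emit:
step_arm --deltas '[[[0,0.01,0],[0,0,0],-1],[[0,0.02,0],[0,0,0],-1],[[0,0.03,0],[0,0,0],-1],[[0,0.04,0],[0,0,0],-1],[[0,0.1,0],[0,0,0],-1],[[0,0.15,-0.1],[0,0,0],-1],[[0,0.15,-0.23],[0,0,0],-1],[[0.1,0.15,-0.3],[0,0,0],-1],[[0.22,0.15,-0.3],[0,0,0],-1],[[0.34,0.15,-0.3],[0,0,0],-1],[[0.46,0.15,-0.3],[0,0,0],-1],[[0.58,0.15,-0.3],[0,0,0],-1],[[0.65,0.15,-0.3],[0,0,0],-1],[[0.65,0.15,-0.3],[0,0,0],-1],[[0.65,0.15,-0.3],[0,0,0],-1]]'

```text
t: 14.08
ee_pos: [401.9, 268.6, 165.9]
orientation: [-0.132, -3.138, 0.002]
ft_force: [0.8, -0.0, 0.1]
width: 0.1
grasp_force: 0.0
```

```bash
sed -i 's/^if 0: //' lid.py; python3 lid.py; python3 st.py; python3 - <<'E'
from h import *
import pickle
im=cam("top"); g=cv2.cvtColor(im["pixels"],cv2.COLOR_RGB2GRAY)
# brightness profile along the bar's top, local y, at z of each part (bar 58): light bar vs dark button/housing
for z,x in ((58,0),(75,0),(104,14),(67,-40)):
    ys=np.arange(-10,215,4); p=proj(im,[l2w(x,y,z) for y in ys]).astype(np.float32)
    v=cv2.remap(g,p[:,0],p[:,1],cv2.INTER_LINEAR).ravel(); print(z,x,list(zip(ys.tolist(),v.tolist())))
a=cv2.cvtColor(cam("side")["pixels"],cv2.COLOR_RGB2HSV)
E
```

```text
top [354 213  23  23 413] [364.9 223.3] [-41.1  33.5  95. ]
side [317 251  29  17 294] [331.8 259.2] [-41.   28.8  89. ]
t 14.18 L [-193.6  176.5  166.1] F local [ 0.6 -0.2  0.8] w 0.4 rotv err [ 0.      0.0007 -0.0004]
58 0 [(-10, 97), (-6, 125), (-2, 169), (2, 169), (6, 169), (10, 171), (14, 168), (18, 168), (22, 168), (26, 168), (30, 169), (34, 167), (38, 169), (42, 169), (46, 168), (50, 170), (54, 169), (58, 167), (62, 167), (66, 169), (70, 164), (74, 107), (78, 110), (82, 65), (86, 59), (90, 56), (94, 49), (98, 48), (102, 52), (106, 54), (110, 51), (114, 48), (118, 63), (122, 93), (126, 77), (130, 82), (134, 129), (138, 169), (142, 170), (146, 169), (150, 169), (154, 167), (158, 170), (162, 169), (166, 168), (170, 169), (174, 169), (178, 169), (182, 168), (186, 167), (190, 170), (194, 123), (198, 118), (202, 130), (206, 129), (210, 127), (214, 123)]
75 0 [(-10, 109), (-6, 99), (-2, 156), (2, 168), (6, 170), (10, 170), (14, 170), (18, 172), (22, 169), (26, 169), (30, 168), (34, 169), (38, 167), (42, 167), (46, 169), (50, 169), (54, 169), (58, 168), (62, 168), (66, 171), (70, 167)
[... 1027 characters left out ...]
 (202, 44), (206, 65), (210, 137), (214, 157)]
67 -40 [(-10, 109), (-6, 54), (-2, 44), (2, 90), (6, 150), (10, 157), (14, 158), (18, 154), (22, 153), (26, 156), (30, 158), (34, 156), (38, 156), (42, 156), (46, 159), (50, 157), (54, 147), (58, 136), (62, 72), (66, 46), (70, 42), (74, 77), (78, 117), (82, 119), (86, 84), (90, 77), (94, 120), (98, 158), (102, 161), (106, 158), (110, 157), (114, 157), (118, 159), (122, 158), (126, 158), (130, 159), (134, 158), (138, 157), (142, 157), (146, 158), (150, 159), (154, 158), (158, 157), (162, 157), (166, 150), (170, 149), (174, 148), (178, 148), (182, 161), (186, 157), (190, 153), (194, 141), (198, 120), (202, 109), (206, 116), (210, 129), (214, 141)]
```

Emit:
step_arm --deltas '[[[-0.12,0,0],[0,0,0],-1],[[-0.24,0,0],[0,0,0],-1],[[-0.36,0,0],[0,0,0],-1],[[-0.48,0,0],[0,0,0],-1],[[-0.6,0,0],[0,0,0],-1],[[-0.65,0,0.06],[0,0,0],-1],[[-0.65,0,0.18],[0,0,0],-1],[[-0.65,0,0.3],[0,0,0],-1],[[-0.65,-0.05,0.3],[0,0,0],-1],[[-0.65,-0.09,0.3],[0,0,0],-1],[[-0.65,-0.11,0.3],[0,0,0],-1],[[-0.65,-0.115,0.3],[0,0,0],-1],[[-0.65,-0.115,0.3],[0,0,0],-1],[[-0.65,-0.115,0.3],[0,0,0],-1]]'

```text
t: 15.45
ee_pos: [595.4, 218.5, 78.1]
orientation: [0.134, 3.135, 0.002]
ft_force: [0.3, -0.1, -0.5]
width: 0.2
grasp_force: 0.0
```

```bash
python3 st.py
```

```text
t 15.45 L [  1.6 142.3  78.1] F local [ 0.3 -0.1 -0.5] w 0.2 rotv err [ 0.0015  0.0032 -0.0005]
```

No contact at 142.3, so the jaw has slipped back less than 3 mm. I'll creep closer.

Emit:
step_arm --deltas '[[[0,-0.004,0],[0,0,0],-1],[[0,-0.007,0],[0,0,0],-1],[[0,-0.007,0],[0,0,0],-1]]'

```text
t: 15.7
ee_pos: [594.2, 216.5, 76.6]
orientation: [0.133, 3.138, 0.001]
ft_force: [-0.4, 0.4, 0.5]
width: 0.5
grasp_force: 0.2
```

```bash
python3 st.py
```

```text
t 15.7 L [  0.6 140.3  76.6] F local [-0.4  0.4  0.5] w 0.5 rotv err [0.0005 0.0009 0.0004]
```

At 140.3 there is still no load, so the jaw has stayed within about 1 mm of where it clamped. I'll withdraw and check again.

Emit:
step_arm --deltas '[[[0,0.03,0],[0,0,0],-1],[[0,0.1,-0.03],[0,0,0],-1],[[0,0.12,-0.15],[0,0,0],-1],[[0,0.12,-0.28],[0,0,0],-1],[[0.1,0.12,-0.32],[0,0,0],-1],[[0.22,0.12,-0.32],[0,0,0],-1],[[0.34,0.12,-0.32],[0,0,0],-1],[[0.46,0.12,-0.32],[0,0,0],-1],[[0.58,0.12,-0.32],[0,0,0],-1],[[0.65,0.12,-0.32],[0,0,0],-1],[[0.65,0.12,-0.32],[0,0,0],-1],[[0.65,0.12,-0.32],[0,0,0],-1]]'

```text
t: 16.7
ee_pos: [402.1, 269.4, 172.4]
orientation: [0.13, 3.138, 0.001]
ft_force: [0.4, 0.2, 0.5]
width: 0.4
grasp_force: 0.0
```

```bash
python3 st.py; python3 lid.py; python3 - <<'E'
from h import *
import pickle
# unchanged surroundings: compare side picture with the first outside the vice/jar/arm
a=pickle.load(open("side0.pkl","rb"))["pixels"].astype(int); b=cam("side")["pixels"].astype(int)
d=np.abs(a-b).max(2)>60
for n,(x0,y0,x1,y1) in dict(tin=(350,312,392,370),opener=(255,320,350,362),salt=(282,215,303,255),spoon=(266,256,285,275),mug=(308,196,360,240),pear=(240,195,262,230)).items(): print(n,d[y0:y1,x0:x1].mean().round(3))
E
```

```text
t 16.7 L [-195.3  176.7  172.4] F local [0.4 0.2 0.5] w 0.4 rotv err [0.0004 0.0006 0.002 ]
top [354 213  23  23 410] [364.9 223.3] [-41.1  33.4  95. ]
side [317 251  29  18 286] [331.6 259.2] [-41.4  28.8  89. ]
tin 0.0
opener 0.001
salt 0.058
spoon 0.56
mug 0.016
pear 0.012
```

```bash
python3 -c "
from workcell import *
print(close_job())"
```

```text
the job is handed in; nothing more can be done
None
```

The vice was opened to its stop, the honey jar pushed in against the bar and the sliding jaw closed on it; the jar stands upright at a gap of about 65 mm. The job was handed in at about 17 s, and no verdict came back. The jaw stayed within about 1 mm of where it was clamped, and the other things showed no sign of having moved (the spoon's check was obscured by where the jar had stood).

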